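# Open the ratchet book holder on the hall cabinet

## Task

Make room for more books in the ratchet book holder on the hall cabinet: press down the black release pad on its bar and, keeping it down, push the sliding jaw back along the bar, away from the books, until it stands against the end block. Then let go so that the release springs up again. Leave the two books standing where they are and do not disturb the other things on the cabinet.

Things in the scene. Friction and masses are not known exactly. Their poses are not given: they have to be found in the camera images.
- holder: Ratchet book holder, fixed. Dark steel base 180 x 380 x 8 mm; origin under its centre, own y along the bar. Fixed upright plate at the -y end. Steel bar (16 mm wide, top 39 mm above the table, teeth each 12 mm underneath) at own x = +60 mm, ending at +y in an end block (34 mm wide, top at 54 mm, near face at own y = +165 mm). Two books stand at own x -85 to -5 mm between fixed plate and jaw.
- jaw (a joint): How far the jaw is pushed back along the bar (holder's +y, away from the books), m. Starts at 0.01 to 0.10; at 0.23 it meets the end block (hard stop). At value q its face is at holder's own y = -0.095 + q. Upright grey metal plate 170 mm wide, 8 thick, 12 to 88 mm above the table. Friction 2 to 3 N; stays where left. With the release up it moves at most 12 mm towards the block, then locks.
- jaw_face (a point): The point of the jaw plate's face on the book side, straight above the bar, 70 mm above the table; moves with the jaw. The release pad lies in front of this face (on the book side, holder's -y), so a finger that holds the pad down can push on this face. Site axes as the holder's.
- release_top (a point): Centre of the top of the release: a black ribbed plastic pad 36 mm (across the bar) x 44 mm (along it), 7 mm thick, over the bar (holder's own x = +60 mm), on the book side of the jaw plate, centre 24 mm from its face, edge 2 mm from it. Top 58 mm above the table when up. Rides with the jaw; goes straight down when pressed.
- release (a joint): How far the release pad is pressed down, in m, 0 (up) to 0.009 (hard stop). Spring: 2 N at the top, 5 N fully down. It springs back when let go. The pawl is clear of the teeth from about 0.0045 on; pressed less, it locks the jaw. At the start it may rest as low as 0.004 where the pawl stands on a tooth.
- book_a: Grey clothbound book, 34 mm thick, 75 mm wide, 80 mm tall, standing loose next to the fixed plate; origin at the centre of its underside. Leave standing.
- book_b: Dark brown book, 30 mm thick, 70 mm wide, 74 mm tall, standing loose beside the grey one; origin at the centre of its underside. Leave standing.
- polish_tin: Flat steel shoe polish tin, 74 mm across, 26 mm tall; origin under its centre. Bystander.
- shoe_brush: Shoe brush with wooden back, 50 x 150 x 45 mm; origin under its centre. Bystander.
- padlock: Brass padlock lying flat, 76 x 50 x 24 mm; origin under the brass body's centre. Bystander.
- torch: Aluminium torch standing on its head, 42 mm across, 110 mm tall; origin under its centre. Bystander.
- key_bowl: White ceramic bowl, 140 mm across, 50 mm tall; origin under its centre. Bystander.
- glasses_case: Grey glasses case, 62 x 160 x 40 mm; origin under its centre. Bystander.
- shoe_spray: Aluminium spray can, 52 mm across, 140 mm tall; origin under its centre. Bystander.
Things that resemble listed ones, but are neither listed nor needed, are in the scene too. Leave any pink or red look-alike of the book_b alone.

How it is judged:
On the way, in this order (a step that is already met when the one before it is completed fails the run):
1. the release is pressed down, clear of the teeth, while the jaw is still within 15 mm of where it started (value of joint release above 0.0047 m and distance of jaw_face from where it was at the start of the episode below 0.015 m), for 0.05 s.
2. the jaw is pushed back against the end block (within 6 mm) (value of joint jaw above 0.224 m), for 0.1 s.
At the end, for the whole second after the job is handed in: The jaw stands against the end block (joint jaw within 6 mm of its stop at 0.23 m) and at rest, the release has sprung up again (pressed less than 3 mm), and both books stand upright (tilt under 0.2 rad) within 20 mm of where they stood (value of joint jaw above 0.224 m and value of joint release below 0.003 m and velocity of joint jaw between -0.005 and 0.005 m/s and distance of each of book_a, book_b from where it was at the start of the episode below 0.02 m and angle between each of book_a, book_b's own z axis and vertical below 0.2 rad); the robot touches nothing.
It fails at once if a book is knocked over, lifted or shifted by more than 20 mm (not (distance of each of book_a, book_b from where it was at the start of the episode below 0.02 m and angle between each of book_a, book_b's own z axis and vertical below 0.2 rad)).
It fails at once if another thing on the cabinet is lifted, or moved by more than 25 mm (distance of any of polish_tin, shoe_brush, padlock, torch, key_bowl, glasses_case, shoe_spray from where it was at the start of the episode above 0.025 m).
It also fails if it takes over 40 s, if anything falls off the work surface, if the arm or the gripper's body presses on something with over 40 N, if the wrist force passes 120 N, or if a joint passes its speed limit or range.

## Robot

A 7-joint arm with a two-finger parallel gripper is mounted at the origin on the work surface. World frame = base frame: x ahead of the robot, y to its left, z up, the work surface at z = 0. Lengths are in m, angles in rad, forces in N, time in s.
With the tool pointing down it reaches from about 0.425 to 0.925 m from the base axis. Payload 6.8 kg.
Tool frame: the origin (TCP) lies between the finger pads; the fingertips stand 14 mm ahead of it and the grasp point (between the pads) lies 5 mm behind it; z points along the fingers, y is the line along which they close (so a half turn about z gives the same grasp; the last joint's range is limited). The gripper opens to 85 mm and grips with 20 to 120 N. Pads are 22 mm wide; open, the fingers measure 114 mm over their backs; the gripper's body (76 mm by 85 mm) begins 54 mm behind the grasp point. The pads swing forward as they close: fully open they stand 13 mm farther back than shut.
Start: joints at [-1.455, 0.477, 0.022, 1.555, -0.011, 1.109, -0.083], TCP at [0.15, 0.658, 0.21] pointing down, gripper open.
Joint ranges: [-2.96, 2.96], [-0.34, 2.1], [-1.41, 1.46], [0.24, 2.44], [-1.37, 4.51], [0.17, 1.92], [-2.96, 2.96]. Speed limits (rad/s): [2.39, 2.39, 3.14, 3.14, 3.14, 3.14, 3.14].

## Interface

Orientations are given as a rotation vector (axis times angle).
In Python, from bench import r, eyes, ticket gives the robot as it stands. The module is installed in compiled form; this text tells all that it offers.
- The arm moves only by the tool arm_command, never from a script. Its argument "plan" is text: rows parted by semicolons, each of 4 numbers parted by spaces: the shift along the tool's x, y, z in m, then the turn about the tool's z in degrees. In form: tx ty tz yaw; .... A call has 1 to 20 rows; each row shifts and turns the commanded pose from where the row before left it, along the tool's axes as they then stand; what a row does not reach is not made up. A row lasts 1/8 s, in which the tool goes at most 62.5 mm and 10.7 degrees, less where a joint would pass 70% of its speed; a pose out of reach is approached as far as the arm can. A call is refused whole if a number of a shift passes 0.0625 or a number of a turn 10.7, either way. A call with a gripper value outside its range is refused whole. "hand" is the closure, from -1 (fully open) to 1 (shut), set as the call begins (left out, the last holds). The fingers move at their own pace and stop on an object; "grip_force" is the grip in N (left out, the last holds). Time passes only in rows, so rows that do not move let the fingers close. It gives the time, the measured TCP pose, the force, the opening and the grip force at its end, in the units of the state.
- r.get_obs(): the state, without advancing time (a new reading comes with each control period).
- eyes.grab_frame(name): name is "side" or "top"; returns (picture, depth): 480x640x3 uint8, red, green, blue; 480x640 float32, m along the optical axis (not along the pixel's ray), 0 where there is no reading.
- eyes.calibration(name): a dict with "fov_y" (degrees; the focal length in pixels is half the picture's height over the tangent of half this angle, whatever the lens; pixels are square), "cx", "cy" (the principal point, pixels), "k1" (the pictures are not rectified: a ray, as slopes to the right and down, at radius r is drawn at 1 + k1 r^2 times it, then the intrinsics apply), "origin" and "attitude" of the camera in the world. Camera axes: x right, y up, looking along -z (the intrinsics and any distortion apply to the point x, -y, -z); pixel columns grow to the right and rows downward; lengths in m; the calibration is good to about 2 mm. A picture is of the moment at which its call begins. calibration takes no time and is no camera call.
- ticket.hand_in(): hands the job in; it is judged then, once.
The state is a dict: "clock": time; "joints": joint angles; "qvel": joint speeds; "tau": joint torques, N m; "tcp_pos": TCP position; "orientation": TCP orientation; "contact_force": force on the tool from outside, world axes, zero at the start; "moment": the same for the moment, N m; "grip_width": finger opening in m; "gripper_force": force on a finger pad.
Only numpy, scipy, OpenCV 4.12 (cv2) and the standard library are available. Lean on these libraries where they do the work, as an engineer would, in place of code of your own. Each camera call takes 0.05 s, during which the arm holds its last target. There are 200 camera calls.

## Working session

There is one attempt and no reset: what is moved stays moved. The work goes in short steps, Python scripts to look and compute and a tool call to move; the robot and the scene stay as the last step left them, time stands still between calls to the robot, and variables do not carry over. Pictures are saved under pics/ and viewed, at most 10 in all, crops included, and the job is handed in when it is done.

Besides the shell and the picture viewer there is one more tool, called by a JSON object that holds its "name" and its "arguments", one argument or row to a line. arm_command: Moves the arm, as the interface text tells. Its arguments: {"type":"object","properties":{"plan":{"type":"string"},"hand":{"type":"number"},"grip_force":{"type":"number"}},"required":["plan"]}

```bash
mkdir -p pics; cat > h.py <<'E'
import numpy as np, cv2
from scipy.spatial.transform import Rotation as R
from bench import r, eyes, ticket
def cal(n):
    c=eyes.calibration(n); f=240/np.tan(np.radians(c["fov_y"])/2); a=np.array(c["attitude"],float)
    M=a if a.shape==(3,3) else (R.from_rotvec(a).as_matrix() if a.size==3 else R.from_quat(a).as_matrix())
    return c,f,M,np.array(c["origin"])
def rays(n,uv):
    c,f,M,o=cal(n); uv=np.atleast_2d(np.array(uv,float))
    K=np.array([[f,0,c["cx"]],[0,f,c["cy"]],[0,0,1]])
    p=cv2.undistortPoints(uv.reshape(-1,1,2),K,np.array([c["k1"],0,0,0.])).reshape(-1,2)
    return o,np.c_[p[:,0],-p[:,1],-np.ones(len(p))]@M.T
def onz(n,uv,z):
    o,d=rays(n,uv); return o+d*((z-o[2])/d[:,2])[:,None]
def dep(n,uv,D):
    o,d=rays(n,uv); uv=np.atleast_2d(uv).astype(int); return o+d*D[uv[:,1],uv[:,0]][:,None]
E
python3 - <<'E'
from h import *
for n in("side","top"):
    print(n,eyes.calibration(n)); p,D=eyes.grab_frame(n); cv2.imwrite(f"pics/{n}0.png",p[:,:,::-1]); np.save(n+"0.npy",D)
print(r.get_obs())
E
```

```text
side {'fov_y': 52.08684032036516, 'cx': 315.76246077510865, 'cy': 239.3144587842225, 'k1': -0.1283154092134505, 'origin': array([ 0.34955392, -1.10320177,  0.82119007]), 'attitude': array([ 0.97914151, -0.07739449, -0.14546136])}
top {'fov_y': 48.58668433206799, 'cx': 327.63796329558096, 'cy': 235.6729316245193, 'k1': -0.024497303409290086, 'origin': array([ 0.31470503, -0.03395258,  1.35012772]), 'attitude': array([ 0.12704535, -0.11227974, -1.56134426])}
{'clock': 0.1, 'joints': array([-1.45510268,  0.47773217,  0.02236233,  1.55634751, -0.0115407 ,
        1.10928095, -0.08312136]), 'qvel': array([ 3.05379692e-05, -2.33892320e-03,  1.21755978e-03, -3.77786485e-03,
       -5.89914152e-04,  5.32852738e-05, -4.05779858e-04]), 'tau': array([ 4.88338716e-03, -5.97766864e+01,  1.61397200e+00, -2.81956959e+01,
        1.28246288e-02,  5.04791082e-03, -3.73348200e-06]), 'tcp_pos': array([0.14969049, 0.65761516, 0.20861559]), 'orientation': array([-3.50848436e-01, -3.12184721e+00,  2.57216894e-03]), 'contact_force': array([ 0.42121116,  0.3978363 , -0.17134318]), 'moment': array([-0.06891825, -0.00194842,  0.00460416]), 'gripper_force': 0.0, 'grip_width': 0.0854892394151259}
```

View pics/top0.png

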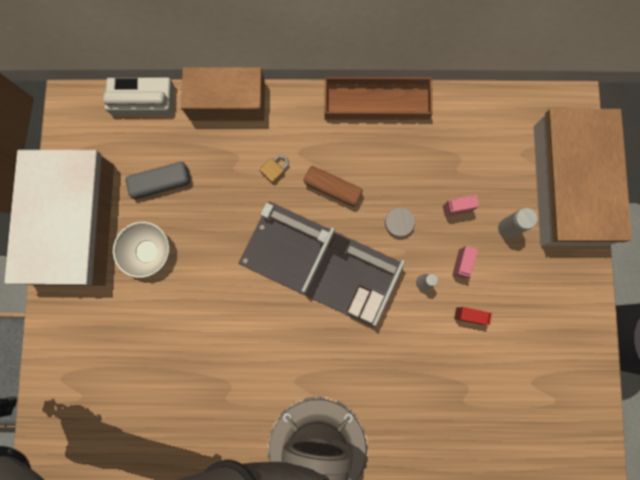

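View pics/side0.png

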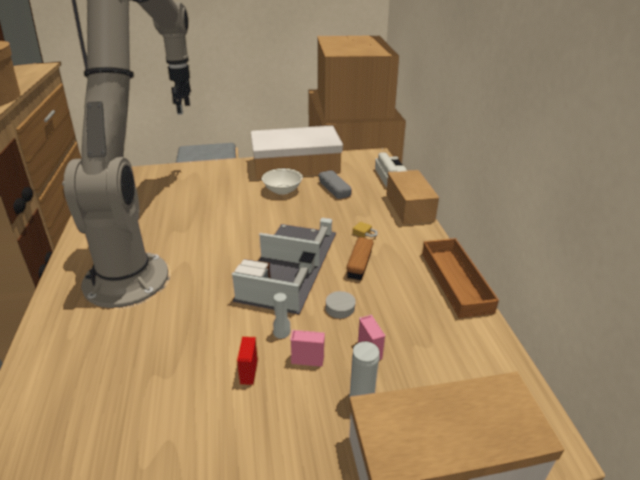

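```bash
python3 - <<'E'
from h import *
t=cv2.imread("pics/top0.png")[190:340,230:420]; s=cv2.imread("pics/side0.png")[205:325,220:350]
t=cv2.resize(t,None,fx=4,fy=4,interpolation=2)[:600]; cv2.imwrite("pics/c_t.png",t)
cv2.imwrite("pics/c_s.png",cv2.resize(s,None,fx=5,fy=5,interpolation=2))
E
```

```text
(no output)
```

View pics/c_t.png

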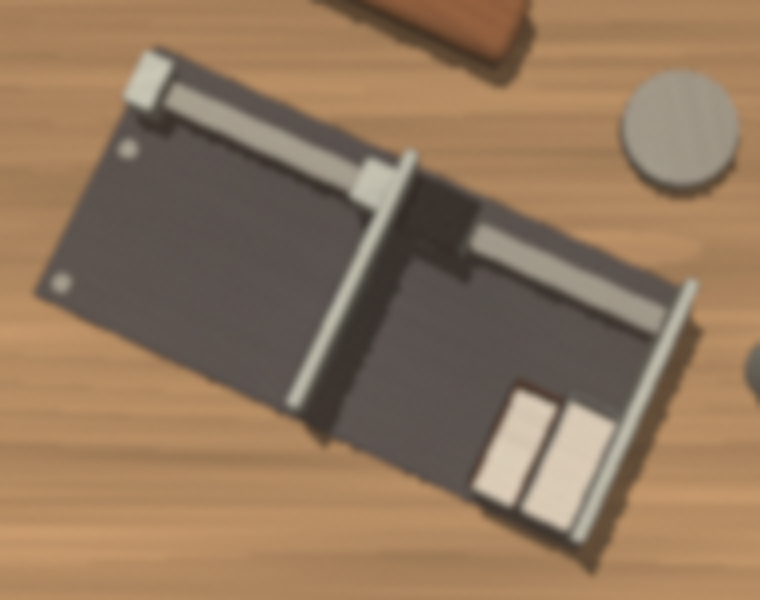

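View pics/c_s.png

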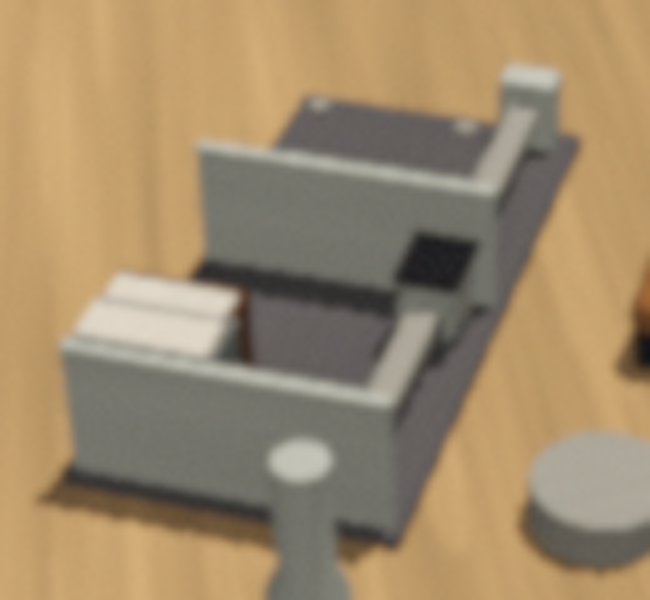

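The crops show the black pad at about (340,243) in the top view and (307,257) in the side view. The jaw plate's top edge runs from (332.5,229) to (303,290.5) in the top view, the end block is at (267,210), and the books stand at the fixed plate.

```bash
cat >> h.py <<'E'
def tri(a,b):
    o1,d1=rays("top",a);o2,d2=rays("side",b);d1=d1[0];d2=d2[0]
    s=np.linalg.lstsq(np.c_[d1,-d2],o2-o1,rcond=None)[0]
    p,q=o1+s[0]*d1,o2+s[1]*d2; return (p+q)/2,np.linalg.norm(p-q)
E
python3 - <<'E'
from h import *
np.set_printoptions(precision=4,suppress=True)
ct=lambda *p:np.array(p,float)/4+[230,190]
cs=lambda *p:np.array(p,float)/5+[220,205]
print("pad",tri(ct(440,213),cs(437,261)))
print("block",tri(ct(150,80),cs(531,76)))
print("jaw bar end",tri(ct(410,155),cs(493,187)), "other",tri(ct(293,403),cs(205,148)))
print("base",onz("top",[ct(155,48),ct(38,292),ct(578,547)],.008))
b=onz("top",[ct(170,92),ct(662,318)],.039);print("bar",b)
j=onz("top",[ct(410,155),ct(293,403)],.088);print("jaw",j)
d=b[0]-b[1];print("bar deg",np.degrees(np.arctan2(d[1],d[0])));d=j[0]-j[1];print("jaw deg",np.degrees(np.arctan2(d[1],d[0])))
T=np.load("top0.npy");S=np.load("side0.npy")
print("dep",dep("top",[ct(440,213)],T),dep("side",[cs(437,261)],S),dep("top",[ct(150,80)],T))
o=r.get_obs();print(R.from_rotvec(o["orientation"]).as_matrix(),o["tcp_pos"])
E
```

```text
pad (array([ 0.4949, -0.0516,  0.0539]), np.float64(0.0006082906714860991))
block (array([0.5779, 0.1293, 0.0518]), np.float64(0.00048150438103806406))
jaw bar end (array([ 0.5269, -0.033 ,  0.0855]), np.float64(0.0017914808752809526)) other (array([0.3776, 0.0358, 0.0814]), np.float64(0.001588739158847726))
base [[ 0.6081  0.1321  0.008 ]
 [ 0.4495  0.2028  0.008 ]
 [ 0.2923 -0.1388  0.008 ]]
bar [[ 0.5731  0.1181  0.039 ]
 [ 0.4326 -0.189   0.039 ]]
jaw [[ 0.5256 -0.033   0.088 ]
 [ 0.3765  0.0354  0.088 ]]
bar deg 65.4191259100943
jaw deg -24.64435605134548
dep [[ 0.4947 -0.0515  0.0575]] [[ 0.4938 -0.0572  0.058 ]] [[0.5784 0.1295 0.0507]]
[[-0.9751  0.222  -0.0003]
 [ 0.222   0.9751 -0.0016]
 [-0.0001 -0.0016 -1.    ]] [0.1497 0.6576 0.2086]
```

```bash
cat >> h.py <<'E'
def plan(wps,n):
    """wps: (x,y,z,total yaw deg) from the present pose; prints tool-frame rows"""
    o=r.get_obs();M=R.from_rotvec(o["orientation"]);p=o["tcp_pos"];y=0;out=[]
    for w,k in zip(wps,n):
        d=(np.array(w[:3])-p)/k;dy=(w[3]-y)/k
        for _ in range(k):
            s=M.inv().apply(d);M=M*R.from_rotvec([0,0,np.radians(dy)]);out.append("%.4f %.4f %.4f %.1f"%(*s,dy))
        p=np.array(w[:3]);y=w[3]
    print(len(out),"; ".join(out))
E
python3 - <<'E'
from h import *
T=np.load("top0.npy")
for uv in [(55,215),(140,225),(40,160),(90,270),(165,175)]: print(uv,dep("top",[uv],T).round(3))
plan([(.15,.658,.26,0),(.40,.40,.26,40),(.495,.15,.24,80),(.4948,-.051,.16,101.7)],[1,8,6,5])
E
```

```text
(55, 215) [[0.55  0.628 0.119]]
(140, 225) [[0.54  0.45  0.043]]
(40, 160) [[0.687 0.68  0.115]]
(90, 270) [[0.421 0.544 0.097]]
(165, 175) [[0.67  0.395 0.041]]
20 -0.0002 0.0004 -0.0514 0.0; -0.0376 -0.0245 0.0000 5.0; -0.0396 -0.0211 0.0000 5.0; -0.0413 -0.0176 0.0000 5.0; -0.0427 -0.0139 0.0000 5.0; -0.0437 -0.0102 0.0000 5.0; -0.0445 -0.0063 0.0000 5.0; -0.0448 -0.0024 0.0000 5.0; -0.0449 0.0015 0.0000 5.0; -0.0428 -0.0126 0.0034 6.7; -0.0439 -0.0075 0.0034 6.7; -0.0445 -0.0024 0.0034 6.7; -0.0445 0.0028 0.0034 6.7; -0.0439 0.0080 0.0034 6.7; -0.0426 0.0130 0.0034 6.7; -0.0401 0.0019 0.0161 4.3; -0.0399 0.0050 0.0161 4.3; -0.0394 0.0080 0.0161 4.3; -0.0387 0.0109 0.0161 4.3; -0.0377 0.0138 0.0161 4.3
```

{"name": "arm_command", "arguments": {
  "plan": "0 0 -0.05 0; -0.038 -0.0245 0 5; -0.04 -0.021 0 5; -0.041 -0.0175 0 5; -0.043 -0.014 0 5; -0.044 -0.010 0 5; -0.0445 -0.006 0 5; -0.045 -0.0025 0 5; -0.045 0.0015 0 5; -0.043 -0.0125 0.0035 6.7; -0.044 -0.0075 0.0035 6.7; -0.0445 -0.0025 0.0035 6.7; -0.0445 0.003 0.0035 6.7; -0.044 0.008 0.0035 6.7; -0.0425 0.013 0.0035 6.7; -0.04 0.002 0.016 4.3; -0.04 0.005 0.016 4.3; -0.0395 0.008 0.016 4.3; -0.0385 0.011 0.016 4.3; -0.0375 0.014 0.016 4.3",
  "hand": 1,
  "grip_force": 40
}}

```text
clock: 2.6
tcp_pos: [0.4957, -0.0521, 0.1579]
orientation: [-2.644, -1.696, 0.0]
contact_force: [-0.6, 0.0, 0.8]
grip_width: 0.0
gripper_force: 0.0
```

```bash
python3 - <<'E'
from h import *
o=r.get_obs();print(o["clock"],o["tcp_pos"],o["contact_force"],o["grip_width"],o["joints"].round(2));print(R.from_rotvec(o["orientation"]).as_matrix().round(3))
plan([(.4948,-.051,.085,1)],[3])
for n in("side","top"):
    p,D=eyes.grab_frame(n); cv2.imwrite(f"pics/{n}1.png",p[:,:,::-1])
a=cv2.imread("pics/side1.png")[150:330,200:400];cv2.imwrite("pics/s1.png",cv2.resize(a,None,fx=3.3,fy=3.3,interpolation=2))
E
```

```text
2.6 [ 0.49565798 -0.05211013  0.15789653] [-0.61146408  0.02803426  0.82431972] 1.4413528487561006e-05 [-0.57  0.29  0.66  2.06 -0.23  0.87 -0.21]
[[ 0.417  0.909 -0.   ]
 [ 0.909 -0.417  0.   ]
 [ 0.    -0.    -1.   ]]
3 0.0002 -0.0004 0.0243 0.3; 0.0002 -0.0004 0.0243 0.3; 0.0002 -0.0004 0.0243 0.3
```

View pics/s1.png

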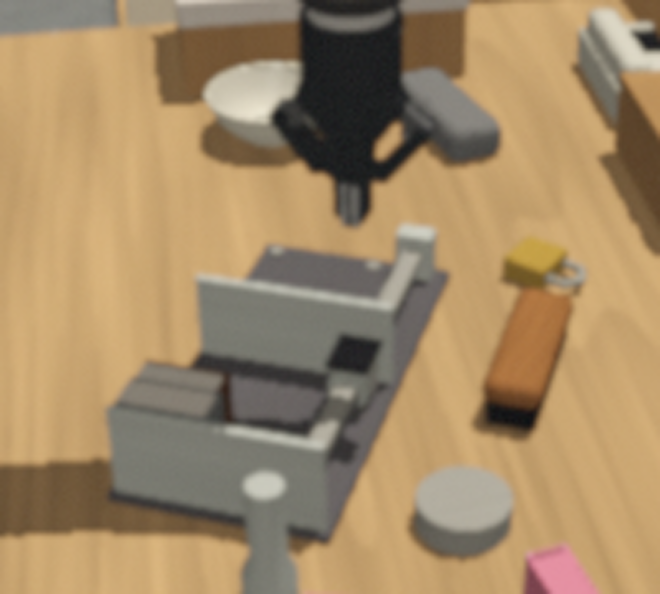

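The closed fingers, with their tip at about (350,220) in the crop, hang above the pad at (355,352) and are turned as wanted. Next I go down to just above the pad.

{"name": "arm_command", "arguments": {
  "plan": "0 0 0.025 0; 0 0 0.025 0; 0 0 0.025 0; 0 0 0.003 0; 0 0 0 0; 0 0 0 0"
}}

```text
clock: 3.45
tcp_pos: [0.4968, -0.0508, 0.0814]
orientation: [2.642, 1.699, 0.003]
contact_force: [-0.7, 0.0, 0.3]
grip_width: -0.0001
gripper_force: 0.0
```

```bash
python3 - <<'E'
from h import *
p,D=eyes.grab_frame("side"); a=p[205:305,250:370,::-1];cv2.imwrite("pics/s2.png",cv2.resize(a,None,fx=5,fy=5,interpolation=2))
E
```

```text
(no output)
```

View pics/s2.png

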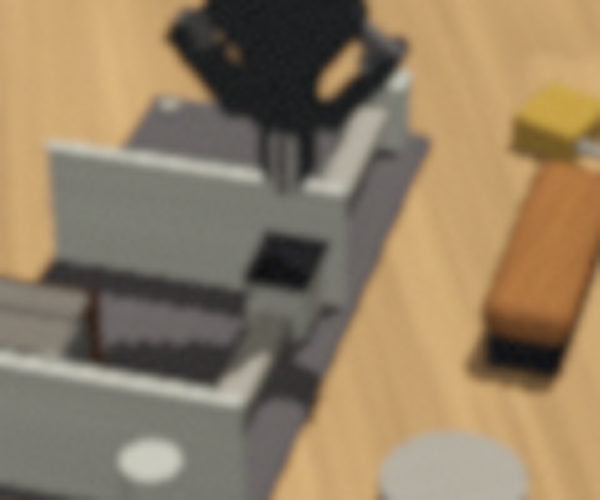

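```bash
python3 - <<'E'
from h import *
print(onz("side",[(307.4,243)],.067), onz("side",[(307.4,243)],.1),onz("side",[(307.4,257.4)],.058))
p,D=eyes.grab_frame("side"); print(dep("side",[(305,236),(307,240),(309,242),(307,247),(307,257)],D).round(3))
p,D=eyes.grab_frame("top");cv2.imwrite("pics/t2.png",cv2.resize(p[190:310,250:410,::-1],None,fx=4,fy=4,interpolation=2))
E
```

```text
[[ 0.50162908 -0.00405096  0.067     ]] [[ 0.49497495 -0.0521449   0.1       ]] [[ 0.49369378 -0.05810319  0.058     ]]
[[ 0.487 -0.064  0.13 ]
 [ 0.493 -0.061  0.115]
 [ 0.498 -0.062  0.109]
 [ 0.498 -0.022  0.067]
 [ 0.492 -0.06   0.061]]
```

View pics/t2.png

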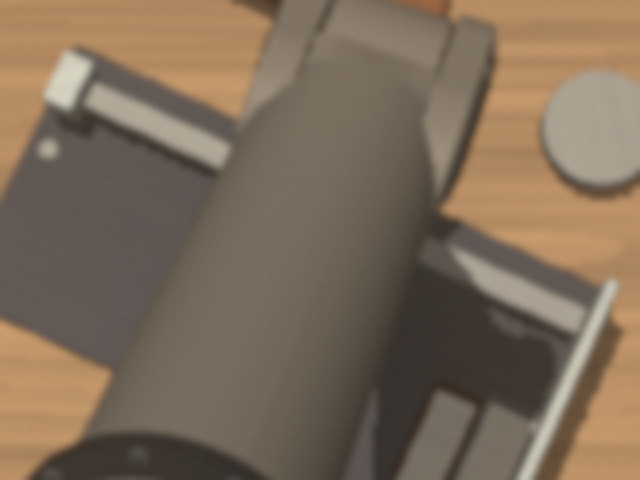

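```bash
python3 - <<'E'
from h import *
for z in(.145,.16,.175,.19): print(z,onz("side",[(306,217)],z))
E
```

```text
0.145 [[0.49987088 0.00449822 0.145     ]]
0.16 [[ 0.49653639 -0.02007401  0.16      ]]
0.175 [[ 0.49320189 -0.04464624  0.175     ]]
0.19 [[ 0.48986739 -0.06921848  0.19      ]]
```

{"name": "arm_command", "arguments": {
  "plan": "0 0 0.003 0; 0 0 0.003 0; 0 0 0.003 0; 0 0 0 0"
}}

```text
clock: 4.1
tcp_pos: [0.4957, -0.051, 0.0712]
orientation: [-2.642, -1.699, 0.001]
contact_force: [-0.6, -0.6, -0.1]
grip_width: 0.0
gripper_force: 0.0
```

```bash
python3 - <<'E'
from h import *
p,D=eyes.grab_frame("side"); cv2.imwrite("pics/s3.png",cv2.resize(p[195:285,255:375,::-1],None,fx=6,fy=6,interpolation=4))
uv=[(307,v) for v in range(214,266,2)]
for q,w in zip(uv,dep("side",uv,D).round(3)): print(q,w,p[q[1],q[0]])
E
```

```text
(307, 214) [ 0.493 -0.063  0.195] [33 33 35]
(307, 216) [ 0.492 -0.07   0.193] [29 30 32]
(307, 218) [ 0.492 -0.071  0.188] [28 29 29]
(307, 220) [ 0.493 -0.067  0.18 ] [31 33 32]
(307, 222) [ 0.492 -0.067  0.174] [29 28 32]
(307, 224) [ 0.492 -0.067  0.168] [29 32 31]
(307, 226) [ 0.492 -0.07   0.164] [30 31 31]
(307, 228) [ 0.492 -0.068  0.156] [31 32 33]
(307, 230) [ 0.493 -0.063  0.148] [28 31 30]
(307, 232) [ 0.493 -0.061  0.14 ] [27 31 32]
(307, 234) [ 0.493 -0.062  0.135] [42 41 40]
(307, 236) [ 0.493 -0.062  0.129] [82 81 76]
(307, 238) [ 0.493 -0.063  0.123] [90 89 85]
(307, 240) [ 0.493 -0.062  0.117] [90 87 83]
(307, 242) [ 0.492 -0.064  0.111] [90 87 83]
(307, 244) [ 0.492 -0.064  0.105] [91 90 85]
(307, 246) [ 0.492 -0.063  0.098] [98 97 91]
(307, 248) [ 0.497 -0.026  0.066] [117 116 107]
(307, 250) [ 0.497 -0.025  0.059] [115 114 106]
(307, 252) [ 0.497 -0.03   0.055] [63 64 59]
(307, 254) [ 0.35  -1.103  0.821] [36 35 38]
(307, 256) [ 0.493 -0.054  0.06 ] [24 24 25]
(307, 258) [ 0.492 -0.061  0.058] [21 21 23]
(307, 260) [ 0.491 -0.067  0.056] [23 26 24]
(307, 262) [ 0.49  -0.074  0.055] [55 54 51]
(307, 264) [ 0.491 -0.068  0.044] [109 108 100]
```

View pics/s3.png

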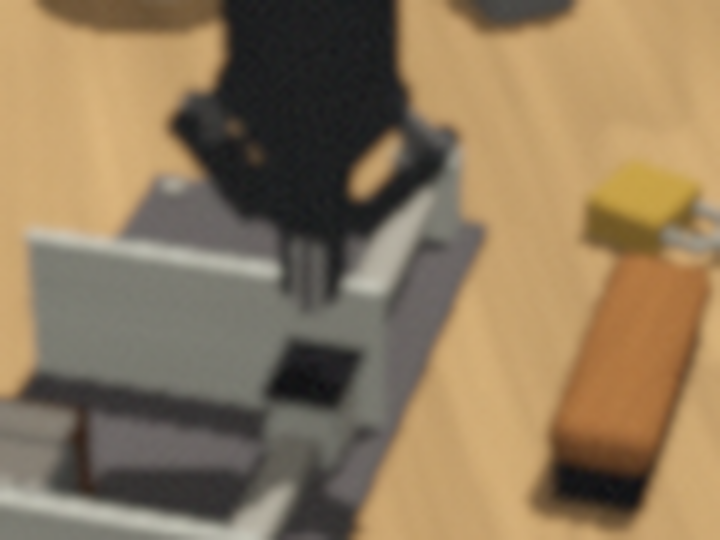

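The crop shows the finger tip at about (307,247), which is z≈0.095. That is about 37 mm higher than the reported TCP height implies, so I go on down by feel, watching the force.

{"name": "arm_command", "arguments": {
  "plan": "0 0 0.005 0; 0 0 0.005 0; 0 0 0.005 0; 0 0 0.005 0; 0 0 0.003 0; 0 0 0 0; 0 0 0 0"
}}

```text
clock: 5.03
tcp_pos: [0.4961, -0.051, 0.0486]
orientation: [2.643, 1.699, 0.0]
contact_force: [-0.2, -0.1, -0.1]
grip_width: 0.0001
gripper_force: 0.0
```

```bash
python3 - <<'E'
from h import *
p,D=eyes.grab_frame("side"); cv2.imwrite("pics/s4.png",cv2.resize(p[195:285,255:375,::-1],None,fx=6,fy=6,interpolation=4))
uv=[(307,v) for v in range(236,266,2)]
for q,w in zip(uv,dep("side",uv,D).round(3)): print(q,w,p[q[1],q[0]])
E
```

```text
(307, 236) [ 0.493 -0.064  0.13 ] [30 32 29]
(307, 238) [ 0.492 -0.067  0.126] [31 32 32]
(307, 240) [ 0.493 -0.061  0.115] [29 30 32]
(307, 242) [ 0.492 -0.064  0.111] [52 50 48]
(307, 244) [ 0.492 -0.064  0.105] [88 86 82]
(307, 246) [ 0.492 -0.065  0.1  ] [89 86 82]
(307, 248) [ 0.492 -0.065  0.093] [92 89 86]
(307, 250) [ 0.492 -0.065  0.087] [91 89 85]
(307, 252) [ 0.492 -0.066  0.081] [90 88 83]
(307, 254) [ 0.492 -0.062  0.072] [66 65 64]
(307, 256) [ 0.494 -0.05   0.057] [18 17 20]
(307, 258) [ 0.492 -0.059  0.057] [20 20 19]
(307, 260) [ 0.491 -0.068  0.057] [19 18 21]
(307, 262) [ 0.49  -0.077  0.057] [56 56 52]
(307, 264) [ 0.491 -0.071  0.046] [109 108 100]
```

View pics/s4.png

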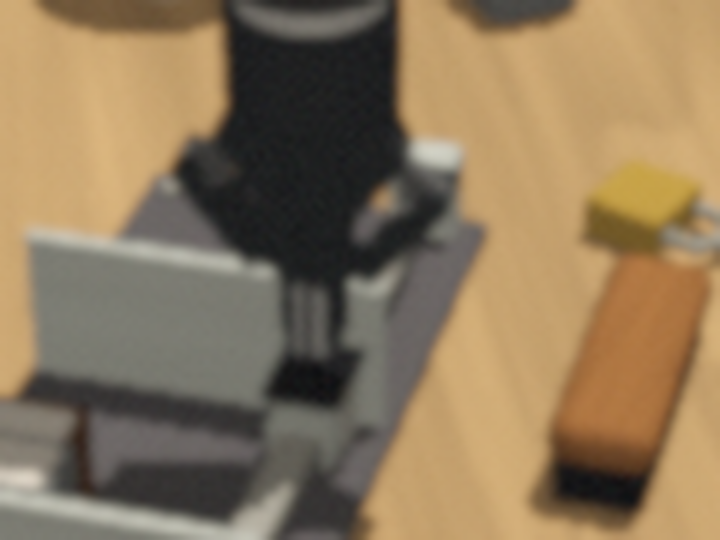

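The tip is now at about (307,254), z≈0.071, right above the pad and in front of the jaw face. Contact should come about 13 mm further down.

{"name": "arm_command", "arguments": {
  "plan": "0 0 0.004 0; 0 0 0.004 0; 0 0 0.003 0; 0 0 0.002 0; 0 0 0.002 0; 0 0 0 0; 0 0 0 0"
}}

```text
clock: 5.95
tcp_pos: [0.4959, -0.051, 0.0335]
orientation: [-2.642, -1.699, 0.0]
contact_force: [-1.0, 0.5, 2.4]
grip_width: 0.0005
gripper_force: 1.3
```

{"name": "arm_command", "arguments": {
  "plan": "0 0 0.002 0; 0 0 0.002 0; 0 0 0 0"
}}

```text
clock: 6.32
tcp_pos: [0.4959, -0.051, 0.0294]
orientation: [-2.642, -1.699, 0.0]
contact_force: [-1.4, 0.3, 3.7]
grip_width: 0.0003
gripper_force: 2.0
```

{"name": "arm_command", "arguments": {
  "plan": "0 0 0.0015 0; 0 0 0.001 0; 0 0 0 0; 0 0 0 0"
}}

```text
clock: 6.82
tcp_pos: [0.496, -0.051, 0.0272]
orientation: [-2.642, -1.699, -0.0]
contact_force: [-3.3, 0.8, 8.1]
grip_width: 0.0003
gripper_force: 4.1
```

{"name": "arm_command", "arguments": {
  "plan": "0 0 -0.0005 0; 0.005 0 0 0; 0.005 0 0 0; 0.005 0 0 0; 0.005 0 0 0; 0.005 0 0 0; 0.005 0 0 0; 0 0 0 0"
}}

```text
clock: 7.82
tcp_pos: [0.509, -0.0227, 0.0276]
orientation: [-2.642, -1.7, -0.001]
contact_force: [-1.0, 0.6, 4.3]
grip_width: -0.0
gripper_force: 2.3
```

```bash
python3 - <<'E'
from h import *
o=r.get_obs();print(o["tcp_pos"],o["contact_force"])
p,D=eyes.grab_frame("side"); cv2.imwrite("pics/s5.png",cv2.resize(p[195:285,255:375,::-1],None,fx=6,fy=6,interpolation=4))
E
```

```text
[ 0.50902679 -0.02269267  0.02755787] [-1.04467377  0.5815515   4.27807113]
```

View pics/s5.png

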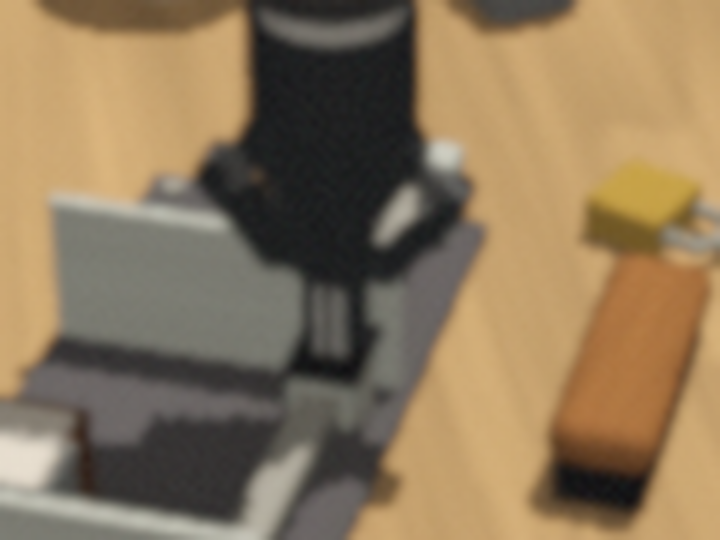

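The jaw has moved back with the finger: its near top corner went from (30,232) to (52,195). The pad is held down at about (335,355), so I keep pushing.

{"name": "arm_command", "arguments": {
  "plan": "0.008 0 0 0; 0.008 0 0 0; 0.008 0 0 0; 0.008 0 0 0; 0.008 0 0 0; 0.008 0 0 0; 0.008 0 0 0; 0.008 0 0 0; 0.008 0 0 0; 0.008 0 0 0; 0.008 0 0 0; 0.008 0 0 0; 0 0 0 0; 0 0 0 0"
}}

```text
clock: 9.62
tcp_pos: [0.549, 0.0652, 0.0277]
orientation: [-2.641, -1.7, -0.003]
contact_force: [2.7, 2.1, 4.2]
grip_width: -0.0001
gripper_force: 2.2
```

{"name": "arm_command", "arguments": {
  "plan": "0.004 0 0 0; 0.004 0 0 0; 0.004 0 0 0; 0.004 0 0 0; 0 0 0 0"
}}

```text
clock: 10.25
tcp_pos: [0.5543, 0.0781, 0.0273]
orientation: [-2.642, -1.699, 0.002]
contact_force: [-1.7, -2.1, 5.3]
grip_width: -0.0
gripper_force: 2.8
```

{"name": "arm_command", "arguments": {
  "plan": "0.003 0 0 0; 0.003 0 0 0; 0.002 0 0 0; 0 0 0 0"
}}

```text
clock: 10.75
tcp_pos: [0.5565, 0.0834, 0.0272]
orientation: [-2.644, -1.697, 0.006]
contact_force: [-3.3, -7.3, 8.4]
grip_width: -0.0
gripper_force: 4.1
```

{"name": "arm_command", "arguments": {
  "plan": "0.002 0 0 0; 0.001 0 0 0; 0 0 0 0; 0 0 0 0"
}}

```text
clock: 11.25
tcp_pos: [0.557, 0.0842, 0.0273]
orientation: [2.645, 1.695, -0.009]
contact_force: [-5.8, -11.4, 11.4]
grip_width: 0.0006
gripper_force: 9.0
```

{"name": "arm_command", "arguments": {
  "plan": "-0.002 0 0 0; 0 0 -0.004 0; 0 0 -0.005 0; 0 0 -0.006 0; -0.002 0 -0.01 0; -0.004 0 -0.02 0; 0 0 -0.04 0; 0 0 -0.05 0; 0 0 0 0; 0 0 0 0"
}}

```text
clock: 12.5
tcp_pos: [0.5562, 0.0816, 0.1631]
orientation: [-2.641, -1.7, -0.002]
contact_force: [0.1, -0.1, 0.2]
grip_width: -0.0001
gripper_force: 0.0
```

```bash
python3 - <<'E'
from h import *
o=r.get_obs();print(o["clock"],o["tcp_pos"],o["contact_force"])
p,D=eyes.grab_frame("side"); cv2.imwrite("pics/s6.png",p[:,:,::-1])
q=cv2.imread("pics/side0.png")
# jaw face along the bar direction, points of plate in depth
v,u=np.mgrid[215:290,255:335]; P=dep("side",np.c_[u.ravel(),v.ravel()],D)
c=np.array([.4502,-.0034]);U=np.array([.4163,.9092]);V=np.array([.9092,-.4163])
x=(P[:,:2]-c)@V;y=(P[:,:2]-c)@U
m=(abs(x)<.04)&(P[:,2]>.05)&(P[:,2]<.08)&(y>-.11)&(y<.19);print("jaw face y",np.percentile(y[m],[5,50,95]),m.sum())
rgb=p[v.ravel(),u.ravel()]
k=(abs(x-.06)<.014)&(y>.08)&(y<.13)&(rgb.max(1)<45)&(P[:,2]>.04);print("pad z",np.percentile(P[k,2],[20,50,80]) if k.any() else None,k.sum())
d=cv2.absdiff(p[:,:,::-1].copy(),q).max(2)
for n,(a,b,e,f) in dict(books=(232,275,258,278),tin=(322,290,357,318),brush=(346,238,374,280),lock=(350,222,380,238),torch=(270,292,292,338)).items(): print(n,(d[b:f,a:e]>45).mean().round(3))
E
```

```text
12.5 [0.5561509  0.08164764 0.16312965] [ 0.12708753 -0.12040374  0.15789305]
jaw face y [0.13024087 0.13370378 0.13766439] 223
pad z [0.05604347 0.05713651 0.05872263] 69
books 0.0
tin 0.0
brush 0.0
lock 0.0
torch 0.0
```

The jaw face measures 0.134 m along the holder (0.135 at the stop). The pad is back up at z≈0.057, and the books and neighbouring things look unchanged.

```bash
python3 -c "
from h import *
print(ticket.hand_in())"
```

```text
the job is handed in; nothing more can be done
None
```

The job is handed in (no verdict came back): the jaw stands against the end block to within what the camera shows, the release pad has sprung back up, and the books and the nearby things I checked look undisturbed.

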